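# Set the flow dial to its mark and slide the lock home

## Robot

A 6-joint arm with a two-finger parallel gripper is mounted at the origin on a cart in front of the work surface, level with it; the furniture and walls round the work are solid. World frame = base frame: x ahead of the robot, y to its left, z up, the work surface at z = 0. Lengths are in m, angles in rad, forces in N, time in s.
With the tool pointing down it reaches from about 0.35 to 0.975 m from the base axis. Payload 7.1 kg.
Tool frame: the origin (TCP) lies midway between the tips of the shut fingers; the grasp point (between the pads) lies 19 mm behind it; z points along the fingers, y is the line along which they close (so a half turn about z gives the same grasp; the last joint's range is limited). The gripper opens to 88 mm and grips with 3 to 60 N. Pads are 20 mm wide; open, the fingers measure 115 mm over their backs; the gripper's body (75 mm by 178 mm) begins 61 mm behind the grasp point.
Start: joints at [-1.279, 0.423, 1.63, -0, 1.089, -0.019], TCP at [0.191, -0.595, 0.223] pointing down, gripper open.
Joint ranges: [-3, 3], [-0.9, 2.11], [0.09, 2.58], [-1.31, 4.45], [0.11, 2.69], [-2.54, 2.54]. Speed limits (rad/s): [2.39, 2.39, 3.01, 3.14, 3.14, 3.14].

## Interface

Orientations are given as a unit quaternion [w, x, y, z].
In Python, from station import move_pose, movel, movej, command_gripper, wait, inverse_kinematics, read_camera, camera_info, MotionError, job_done, get_time, get_joint_pos, get_qvel, get_effort, get_tcp_pos, get_ee_rot, get_ft_force, get_ft_torque, get_grip_width, get_finger_force gives the robot as it stands. Calls block until the motion is done:
- move_pose(position, orientation): joint-space move of the TCP to a pose.
- movel(position, frame=None, v=0.15, until_force=None): straight line of the TCP; frame=None keeps the orientation; v is the mean speed in m/s. With until_force (N) it stops when the force on the tool has changed by that much, and returns True; else False.
- movej(angles): joint-space move.
- command_gripper(opening): opening from 0.0 (shut) to 1.0 (fully open); the grip force is fixed at half the most; returns when the fingers have stopped.
- wait(seconds).
- inverse_kinematics(position, orientation): joint angles nearest the present ones, or None.
- read_camera(name): name is "scene" or "side" or "wrist"; returns the picture (420x560x3 uint8, red, green, blue); there is no depth.
- camera_info(name): a dict with "intrinsics" (3x3 intrinsics, pixels), "T" (4x4, takes a point from camera to world coordinates); the wrist camera has in their place "tool_from_camera" (4x4, takes a point from camera to tool coordinates, whose origin is the TCP and whose axes are the flange's). Camera axes: x right, y up, looking along -z (the intrinsics and any distortion apply to the point x, -y, -z); pixel columns grow to the right and rows downward; lengths in m; the calibration is good to about 2 mm. The wrist camera is an equidistant fisheye: a pixel r from the principal point sees the ray r / f radians off the axis. A picture is of the moment at which its call begins: read the wrist's pose just before it. camera_info takes no time and is no camera call.
A pose or a line that the arm cannot do raises MotionError and nothing moves.
- job_done(): hands the job in; it is judged then, once.
Readings, each from a call of its own:
- get_time(): time.
- get_joint_pos(): joint angles.
- get_qvel(): joint speeds.
- get_effort(): joint torques, N m.
- get_tcp_pos(): TCP position.
- get_ee_rot(): TCP orientation.
- get_ft_force(): force on the tool from outside, world axes, zero at the start.
- get_ft_torque(): the same for the moment, N m.
- get_grip_width(): opening from 0.0 (shut) to 1.0 (fully open).
- get_finger_force(): force on a finger pad.
Only numpy, scipy, OpenCV 4.12 (cv2) and the standard library are available. Lean on these libraries where they do the work, as an engineer would, in place of code of your own. Each camera call takes 0.05 s, during which the arm holds its last target. There are 200 camera calls.

## Task

On the bench gas-flow regulator, turn the black dial by its upright steel peg until the yellow mark faces the red pointer, then slide the blue lock towards the dial until it is fully home, and let go. If the lock stops half-way its tongue has met a tooth hidden under the dial: do not force it, but rock the dial a few degrees to one side or the other of the pointer and try again, so that it ends locked in the gap nearest the mark. Leave the cup, the petri dish and the bottle beside it where they are.

Things in the scene. Friction and masses are not known exactly. Their poses are not given: they have to be found in the camera images.
- regulator: Gas-flow regulator, fixed; base plate 124 (x) x 240 (y, -130 to +110) x 8 mm. Origin: on the dial's axis at bench height, z up. In its frame: black dial dia 92, top 41 mm high, hub to 44 mm, centred on the origin; red pointer post at x = -54 mm; blue lock on the -y side; gauge dia 46, 23 mm high, at y = +79 mm; brass fittings 21 mm high on the +x side out to x = 76 mm. Tallest: the peg, 69 mm.
- dial (a joint): Dial angle about the upright axis, rad, positive anticlockwise from above, range -0.7 to 2.2; 0: the yellow mark faces the red pointer. Starts at 0.6 to 1.7, stays where it is left; friction 0.2 N m (6 N at the peg). The locking gap nearest the mark meets the lock's tongue at an unknown dial angle between -0.12 and +0.12, different each time; see tongue_tip.
- peg_top (a point): Centre of the top of the upright steel peg (dia 12 mm, from 41 to 69 mm above the bench) on the dial, 33 mm from the axis, straight across from the yellow mark; at dial angle 0 it lies on the regulator's +x side (direction +x of its frame), at angle q it is turned by q anticlockwise from there.
- mark (a point): Outer end of the yellow mark line (5 mm wide) on the dial's top face, 43 mm from the axis, 41 mm high.
- pointer_tip (a point): Tip of the red pointer, 46 mm from the dial's axis on the regulator's -x side, 41 mm high.
- lock (a joint): Travel of the blue slide lock towards the dial (along +y of the regulator), m: 0 withdrawn, 0.018 fully home. Starts between 0 and 0.005. It is stopped at about 0.009 when its tongue meets a tooth. Sliding friction about 2.5 N, no spring: it stays where it is left. Must not be pressed with more than 40 N.
- tongue_tip (a point): Front end of the lock's steel tongue (7.5 mm wide, 8 mm high, centre 26 mm above the bench). Under the dial, out of sight, a wheel turns with it; it has 12 gaps 10 mm wide, one every 30 degrees (0.52 rad), with teeth between, 30 to 40 mm from the axis. The tongue enters a gap only within about 0.03 rad of its middle; otherwise it is stopped at the teeth, 9 mm short of home.
- lock_back (a point): Centre of the lock's upright back face (looks to -y of the regulator; 44 mm wide; from 12 to 46 mm above the bench, this point at 30 mm; a 30 mm wide thumb tab continues it up to 62 mm). Push here towards +y. It slides between two steel rails, 21 mm high; behind it the base plate is clear.
- yellow_cup: Sample cup with a yellow lid, dia 46, 57 mm tall, loose; bystander, not to be moved. Origin: centre of its underside.
- petri: Petri dish, dia 61, 15 mm tall, loose; bystander, not to be moved. Origin: centre of its underside.
- blue_bottle: Small white bottle with a blue cap, dia 28, 57 mm tall, loose; bystander, not to be moved. Origin: centre of its underside.

How it is judged:
On the way:
1. the yellow mark faces the red pointer (within 0.18 rad) while the lock is still open (value of joint dial between -0.18 and 0.18 rad and value of joint lock below 0.012 m), for 0.2 s.
At the end, for the whole second after the job is handed in: The lock is home (joint lock above 0.0155 m of 0.018), the yellow mark is within 0.18 rad of the red pointer, and the cup, dish and bottle are within 20 mm of where they began (value of joint dial between -0.18 and 0.18 rad and value of joint lock above 0.0155 m and distance of each of yellow_cup, petri, blue_bottle from where it was at the start of the episode below 0.02 m); the robot touches nothing.
It fails at once if the lock is pressed with more than 40 N (contact force between lock and the arm above 40 N).
It fails at once if the lock is pressed with more than 40 N by the fingers (contact force between lock and the fingers above 40 N).
It fails at once if a bystander is moved more than 20 mm (distance of any of yellow_cup, petri, blue_bottle from where it was at the start of the episode above 0.02 m).
It also fails if it takes over 72 s, if anything falls off the work surface, if the arm or the gripper's body presses on something with over 40 N, if the wrist force passes 120 N, or if a joint passes its speed limit or range.

## Working session

There is one attempt and no reset: what is moved stays moved. The work goes in short steps, each a Python script; the robot and the scene stay as the last script left them, time stands still between calls to the robot, and variables do not carry over. Pictures are saved under pics/ and viewed, at most 10 in all, crops included, and the job is handed in when it is done.

```bash
mkdir -p pics; ls; python3 - <<'E'
from station import *
import cv2,numpy as np
np.set_printoptions(precision=4,suppress=True)
for n in("scene","side","wrist"):
    im=read_camera(n); cv2.imwrite(f"pics/{n}0.png",im[:,:,::-1])
    print(n,camera_info(n))
print(get_time(),get_tcp_pos(),get_ee_rot())
E
```

```text
pics
scene {'intrinsics': array([[411.1278,   0.    , 280.3528],
       [  0.    , 411.1278, 207.3024],
       [  0.    ,   0.    ,   1.    ]]), 'T': array([[ 0.8374,  0.4198, -0.3502,  0.2698],
       [-0.5467,  0.6429, -0.5365, -0.484 ],
       [-0.0001,  0.6407,  0.7678,  0.7363],
       [ 0.    ,  0.    ,  0.    ,  1.    ]])}
side {'intrinsics': array([[525.6554,   0.    , 284.2727],
       [  0.    , 525.6554, 208.6322],
       [  0.    ,   0.    ,   1.    ]]), 'T': array([[-0.9983,  0.0177, -0.0559,  0.5379],
       [-0.0575, -0.4848,  0.8728,  0.7764],
       [-0.0116,  0.8745,  0.4849,  0.4985],
       [ 0.    ,  0.    ,  0.    ,  1.    ]])}
wrist {'intrinsics': array([[325.1923,   0.    , 276.9373],
       [  0.    , 325.1923, 207.4162],
       [  0.    ,   0.    ,   1.    ]]), 'tool_from_camera': array([[-0.0002,  0.9695,  0.2452,  0.0666],
       [ 1.    ,  0.0001,  0.0004, -0.0001],
       [ 0.0004,  0.2452, -0.9695, -0.1617],
       [ 0.    ,  0.    ,  0.    ,  1.    ]])}
0.15 [ 0.191  -0.5946  0.2221] [-0.0006  0.988   0.1548 -0.0001]
```

View pics/scene0.png

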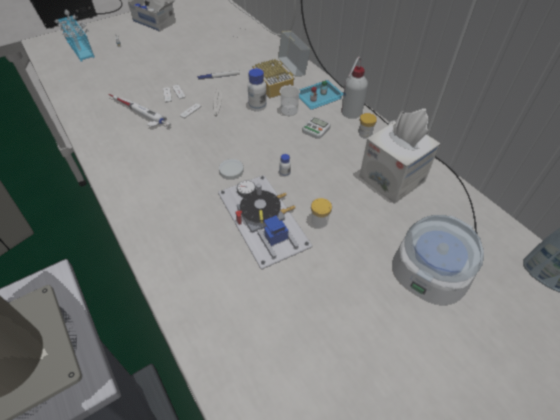

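View pics/side0.png

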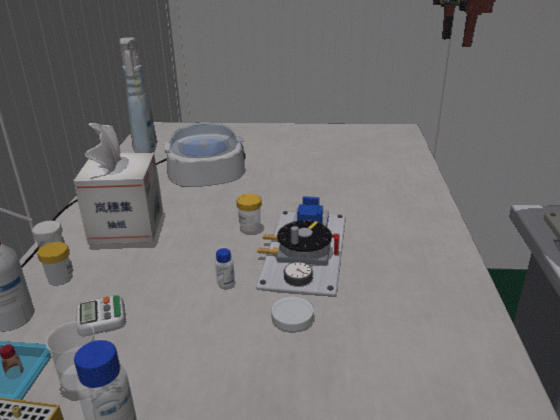

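Scene view: dial at about (260,206), lock (276,230), gauge (245,187), cup (321,210), bottle (285,165), dish (231,169). The side view agrees: dial (305,240), gauge (298,272), lock (311,215). I'll cast rays for a coarse pose, then look from above with the wrist camera.

```bash
cat > h.py <<'E'
from station import *
import cv2,numpy as np
from scipy.spatial.transform import Rotation as R
np.set_printoptions(precision=4,suppress=True)
def ray(name,uv,pose=None):
    c=camera_info(name);K=c["intrinsics"];x=(uv[0]-K[0,2])/K[0,0];y=(uv[1]-K[1,2])/K[1,1]
    if name!="wrist": d=np.array([x,-y,-1]);T=c["T"]
    else:
        r=np.hypot(x,y);s=np.sin(r)/max(r,1e-9);d=np.array([x*s,-y*s,-np.cos(r)])
        T=tmat(*pose)@c["tool_from_camera"]
    return T[:3,3],T[:3,:3]@d
def tmat(p,q):
    T=np.eye(4);T[:3,:3]=R.from_quat(q,scalar_first=True).as_matrix();T[:3,3]=p;return T
def onz(name,uv,z,pose=None):
    o,d=ray(name,uv,pose);return (o+d*(z-o[2])/d[2])[:2]
def down(yaw): # tool y axis horizontal; yaw = angle of tool x axis
    c,s=np.cos(yaw),np.sin(yaw)
    return R.from_matrix(np.array([[c,s,0],[s,-c,0],[0,0,-1.]])).as_quat(scalar_first=True)
def snap(fn):
    pose=(np.array(get_tcp_pos()),np.array(get_ee_rot()));im=read_camera("wrist")
    cv2.imwrite(fn,im[:,:,::-1]);return im,pose
E
python3 - <<'E'
from h import *
for n,l in dict(scene=[("dial",260,206,.041),("gauge",245,187,.023),("cup",321,207,.057),("bottle",286,158,.057),("petri",231,168,.015),("lock",276,229,.046),("ptr",238,211,.041)],
 side=[("dial",305,234,.041),("gauge",298,271,.023),("cup",249,202,.057),("bottle",224,255,.057),("petri",292,311,.012),("lock",311,210,.046)]).items():
    for a,u,v,z in l: print(n,a,onz(n,(u,v),z))
R0=R.from_quat(get_ee_rot(),scalar_first=True).as_matrix();print(R0)
d=onz("scene",(260,206),.041)
# camera sits 67mm along tool +x, tilted; look so axis hits the dial
for yaw in (0,np.pi/2,-np.pi/2,np.pi):
    x=np.array([np.cos(yaw),np.sin(yaw)]);p=np.r_[d-x*0.0,0.30]
    print(yaw,p,inverse_kinematics(p,down(yaw)))
print(camera_info("wrist")["tool_from_camera"][:3,2]*-1)
E
```

```text
scene dial [0.5514 0.0295]
scene gauge [0.5595 0.1121]
scene cup [ 0.6534 -0.0565]
scene bottle [0.6749 0.1118]
scene petri [0.5657 0.1934]
scene lock [ 0.5447 -0.0463]
scene ptr [0.5037 0.0436]
side dial [0.5515 0.0378]
side gauge [0.5603 0.1169]
side cup [ 0.6528 -0.0402]
side bottle [0.6708 0.128 ]
side petri [0.566  0.1979]
side lock [ 0.5426 -0.0349]
[[ 0.9521  0.3058 -0.0003]
 [ 0.3058 -0.9521  0.0011]
 [ 0.     -0.0012 -1.    ]]
0 [0.5514 0.0295 0.3   ] [ 0.0319  0.2326  1.7155 -0.      1.1935  1.6027]
1.5707963267948966 [0.5514 0.0295 0.3   ] [ 0.0319  0.2326  1.7155 -0.      1.1935  0.0319]
-1.5707963267948966 [0.5514 0.0295 0.3   ] None
3.141592653589793 [0.5514 0.0295 0.3   ] [ 0.0319  0.2326  1.7155 -0.      1.1935 -1.5389]
[-0.2452 -0.0004  0.9695]
```

```bash
python3 - <<'E'
from h import *
move_pose([0.5515,-0.03,0.25],down(np.pi/2)); wait(.3)
im,p=snap("pics/w1.png"); print(p,get_time())
cv2.imwrite("pics/w1c.png",cv2.resize(im[:,:,::-1],(800,600),interpolation=cv2.INTER_CUBIC))
E
```

```text
(array([ 0.5515, -0.0304,  0.25  ]), array([ 0.    ,  0.7073,  0.7069, -0.    ])) 2.8833
```

View pics/w1c.png

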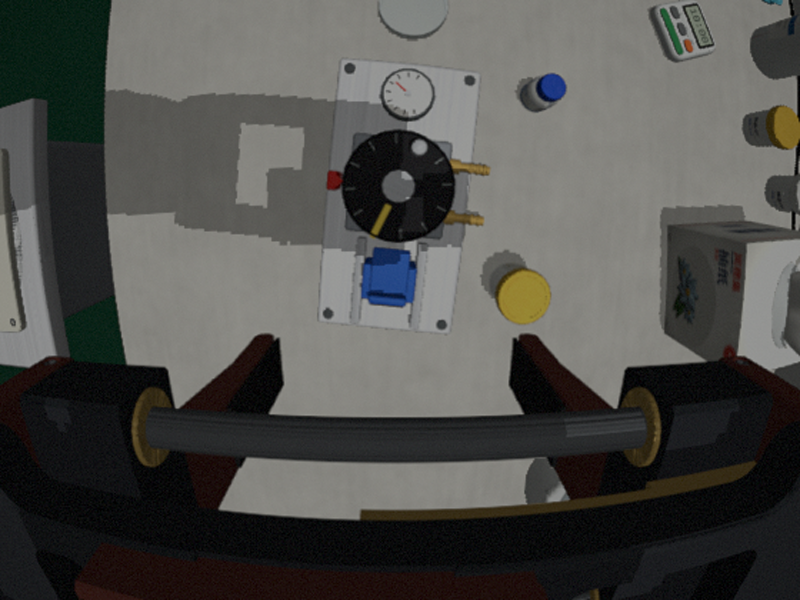

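Wrist view (800×600 scale): hub (399,186), gauge (407,94), peg top (419,147), mark's outer end (377,232), pointer (334,180), lock (389,277), and plate screws (349,68), (470,80), (328,313), (442,324).

```bash
python3 - <<'E'
from h import *
p=(np.array([ 0.5515,-0.0304,0.25]),np.array([0,0.7073,0.7069,0]))
f=lambda u,v,z:onz("wrist",(u*.7,v*.7),z,p)
hub=f(399,186,.044);g=f(407,94,.023);peg=f(419,147,.069);mk=f(377,232,.041);pt=f(341,180,.041);lk=f(387,301,.046)
s=[f(*a,.008) for a in((349,68),(470,80),(328,313),(442,324))]
print("hub",hub,"gauge",g,"peg",peg,"mark",mk,"ptr",pt,"lockback",lk);print(s)
yv=(s[0]+s[1]-s[2]-s[3])/2; xv=(s[1]+s[3]-s[0]-s[2])/2
yaws=[np.arctan2(-(g-hub)[0],(g-hub)[1]),np.arctan2(-yv[0],yv[1]),np.arctan2(xv[1],xv[0])]
print("yaw",yaws,np.linalg.norm(g-hub),np.linalg.norm(peg-hub),np.linalg.norm(mk-hub))
y=yaws[1];print("centre from screws",np.mean(s,0)+.01*yv/np.linalg.norm(yv))
print("q peg",np.arctan2(*(peg-hub)[::-1])-y,"q mark",np.arctan2(*(hub-mk)[::-1])-y)
Ri=np.array([[np.cos(y),np.sin(y)],[-np.sin(y),np.cos(y)]])
for n,u,v,z in(("cup",523,295,.057),("bottle",552,87,.057),("petri",413,8,.015)):
    w=f(u,v,z);print(n,w,Ri@(w-hub))
print("lock local",Ri@(lk-hub))
E
```

```text
hub [0.5542 0.0326] gauge [0.561  0.1103] peg [0.5686 0.0618] mark [ 0.5366 -0.0042] ptr [0.5082 0.0378] lockback [ 0.5445 -0.06  ]
[array([0.5114, 0.1375]), array([0.616 , 0.1273]), array([ 0.4898, -0.0814]), array([ 0.5939, -0.0919])]
yaw [np.float64(-0.08751868031678676), np.float64(-0.09950673294572294), np.float64(-0.09862205869657688)] 0.07794545349396986 0.03250204379191667 0.04083563382890842
centre from screws [0.5538 0.0328]
q peg 1.212386734422106 q mark 1.225155416301101
cup [ 0.6543 -0.0523] [ 0.1081 -0.0746]
bottle [0.674  0.1156] [0.111  0.0945]
petri [0.5666 0.1917] [-0.0034  0.1595]
lock local [-0.0005 -0.0932]
```

```bash
cat >> h.py <<'E'
C=np.array([0.554,0.0327]);Y=-0.099
def W(x,y): return C+np.array([np.cos(Y)*x-np.sin(Y)*y,np.sin(Y)*x+np.cos(Y)*y])
def pegpose(q,z): return np.r_[W(.033*np.cos(q),.033*np.sin(q)),z],down(Y+q)
def grab(q,z=.049):
    p,o=pegpose(q,.10); move_pose(p,o); command_gripper(.45); movel(pegpose(q,z)[0],v=.1); command_gripper(0)
    print("grip",get_grip_width(),get_finger_force(),get_ft_force())
def turn(q0,q1,z=.049,step=.12):
    for q in np.linspace(q0,q1,max(2,int(abs(q1-q0)/step)+2))[1:]:
        p,o=pegpose(q,z); movel(p,o,v=.06)
    print("turned",q1,get_ft_force(),get_finger_force(),get_time())
def release():
    command_gripper(.45); p=np.array(get_tcp_pos()); p[2]=.10; movel(p,v=.12)
E
python3 - <<'E'
from h import *
grab(1.22); turn(1.22,0.0)
release()
p=np.r_[W(0,-.06),.25]; move_pose(p,down(np.pi/2)); wait(.2)
im,p=snap("pics/w2.png"); print(p,get_time())
cv2.imwrite("pics/w2c.png",cv2.resize(im[60:260,180:400,::-1],(660,600),interpolation=cv2.INTER_CUBIC))
E
```

```text
grip 0.12603743124867905 30.0006964802742 [-0.0341 -0.0838  3.6705]
turned 0.0 [-1.9606 -0.4165  6.509 ] 30.001257061958313 8.5667
(array([ 0.548 , -0.0269,  0.2496]), array([-0.0002,  0.7072,  0.707 , -0.0002])) 11.5833
```

View pics/w2c.png

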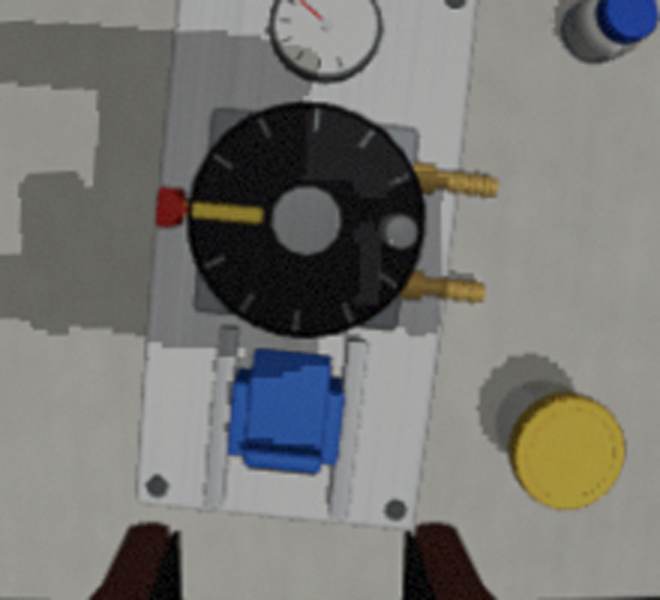

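The mark (192,210) now faces the pointer tip (185,208), and the lock is still open. Next is a gentle push on the lock.

```bash
cat >> h.py <<'E'
def local(p):
    d=np.array(p)[:2]-C; return np.array([np.cos(Y)*d[0]+np.sin(Y)*d[1],-np.sin(Y)*d[0]+np.cos(Y)*d[1]])
def push(F=12,end=-.075):
    o=down(Y+np.pi/2); command_gripper(0)
    move_pose(np.r_[W(0,-.137),.11],o); movel(np.r_[W(0,-.137),.03],v=.12)
    movel(np.r_[W(0,-.118),.03],v=.08,until_force=6)
    y0=local(get_tcp_pos())[1]
    hit=movel(np.r_[W(0,end),.03],v=.02,until_force=F)
    print("push from",y0,"hit",hit,"at",local(get_tcp_pos()),get_ft_force(),get_time())
    p=local(get_tcp_pos()); movel(np.r_[W(0,p[1]-.02),.03],v=.1); movel(np.r_[W(0,p[1]-.03),.11],v=.15)
    return p[1]
E
python3 - <<'E'
from h import *
push()
E
```

```text
push from -0.11728759393677847 hit True at [-0.0002 -0.0975] [ 0.6811 -1.5789  0.4987] 15.3667
```

```bash
cat >> h.py <<'E'
def lockview(fn):
    move_pose([0.548,-0.0269,0.25],down(np.pi/2)); wait(.2); im,p=snap(fn); return locky(im,p)
def locky(im,p):
    h=cv2.cvtColor(im,cv2.COLOR_RGB2HSV); m=cv2.inRange(h,(105,120,40),(130,255,255)); m[:,:180]=0;m[:,330:]=0;m[:160]=0
    c=max(cv2.findContours(m,0,2)[0],key=cv2.contourArea); M=cv2.moments(c)
    (u,v)=M["m10"]/M["m00"],M["m01"]/M["m00"]; return local(onz("wrist",(u,v),.046,p)),M["m00"]
E
python3 - <<'E'
from h import *
im=cv2.imread("pics/w2.png")[:,:,::-1]
print(locky(im,(np.array([0.548,-0.0269,0.2496]),np.array([-.0002,.7072,.707,-.0002]))))
print(lockview("pics/w3.png"),get_time())
E
```

```text
(array([-0.0011, -0.0734]), 1248.0)
(array([-0.001 , -0.0656]), 1271.0) 17.3167
```

The lock moved 7.8 mm, so it has met a tooth at about 9 mm. I'll rock the dial and retry, with home expected at a TCP y of about -0.0885.

```bash
python3 - <<'E'
from h import *
q=0
for t in (.055,-.055,.11,-.11):
    grab(q); turn(q,t); release(); q=t
    if push(F=14)>-.092: print("home at",q); break
    if get_time()>50: break
print(lockview("pics/w4.png"),get_time())
im=cv2.imread("pics/w4.png"); cv2.imwrite("pics/w4c.png",cv2.resize(im[60:260,180:400],(660,600)))
E
```

```text
grip 0.12412656403318825 30.000530183315277 [-0.7217  0.7883  4.0496]
turned 0.055 [-0.3553 -1.3346  5.7167] 30.00094324350357 21.1083
push from -0.117231124887002 hit True at [ 0.0001 -0.0894] [-1.2453 -3.6781  2.0595] 27.2
home at 0.055
(array([-0.001 , -0.0573]), 1295.0) 29.1417
```

View pics/w4c.png

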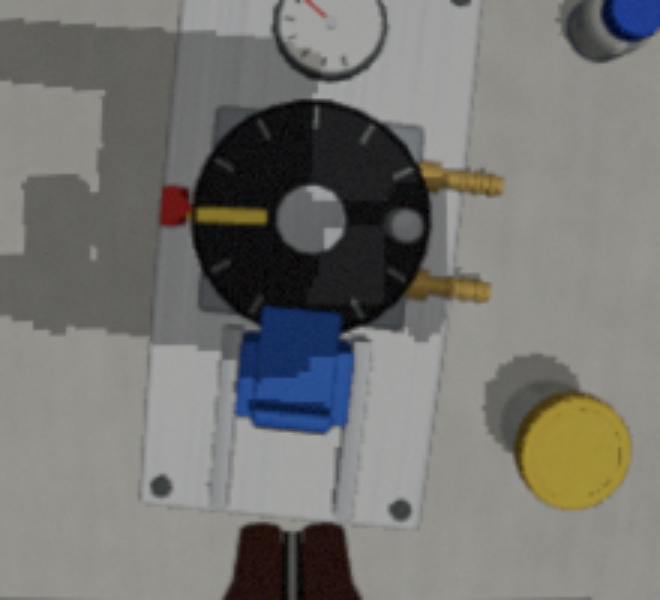

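The lock advanced another 8.2 mm and overlaps the dial rim at (300,320). The mark (195,214) is near the pointer (188,206). I'll press once more, slightly harder, to confirm it is fully home.

```bash
python3 - <<'E'
from h import *
push(F=20); print(lockview("pics/w5.png"),get_time())
E
```

```text
push from -0.11724604557616912 hit True at [ 0.     -0.0894] [-0.446  -3.1339  2.6582] 32.65
(array([-0.001 , -0.0574]), 1292.5) 34.5917
```

```bash
python3 -c "
from station import *
print(job_done(),get_time())"
```

```text
the job is handed in; nothing more can be done
the job is handed in; nothing more can be done
```

The job is handed in: the dial sits about 0.055 rad from the pointer, the lock reached a hard stop after about 16 mm of travel, and the arm was clear at about 35 s; I didn't re-measure the cup, dish and bottle, and no verdict came back.

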